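Put the glue tube away in the wide tilt-out bin

ROBOT

A 7-joint arm with a two-finger parallel gripper is mounted at the origin on a cart in front of the work surface, level with it; the furniture and walls round the work are solid. World frame = base frame: x ahead of the robot, y to its left, z up, the work surface at z = 0. Lengths are in m, angles in degrees, forces in N, time in s.
With the tool pointing down it reaches from about 0.4 to 0.85 m from the base axis. Payload 4.5 kg.
Tool frame: the origin (TCP) lies at the very end of the fingers, on their centre line; the grasp point (between the pads) lies 19 mm behind it; z points along the fingers, y is the line along which they close (so a half turn about z gives the same grasp; the last joint's range is limited). The gripper opens to 88 mm and grips with 3 to 60 N. Pads are 18 mm wide; open, the fingers measure 123 mm over their backs; the gripper's body (75 mm by 187 mm) begins 45 mm behind the grasp point.
Start: joints at [-73.522, 39.483, -11.15, 89.685, 9.013, 51.709, -12.324], TCP at [0.157, 0.605, 0.239] pointing down, gripper open.
Joint ranges: [-172.22, 172.22], [-26.19, 119.32], [-84.43, 86.54], [7.71, 146.69], [-57.33, 237.33], [2.42, 119.75], [-152.13, 152.13]. Speed limits (degrees/s): [147.25, 147.25, 180, 180, 180, 180, 180].

INTERFACE

Orientations are given as [roll, pitch, yaw] about the fixed x, y, z axes, in that order (R = Rz(yaw) Ry(pitch) Rx(roll)).
In Python, from rig import r gives the robot as it stands.
- The arm moves only by the shell command python3 -m pendant 'ROWS' [FORCE]. ROWS is a JSON object of lists of equal length, an entry for each row: "fingers": the closure, from -1 (fully open) to 1 (shut); "linear": the shift along the tool's x, y, z in cm, a list of three; "roll": the turn about the tool's z in degrees. In form: {"fingers": [fingers, ...], "linear": [[dx, dy, dz], ...], "roll": [roll, ...]}. A call has exactly 5 rows; each row shifts and turns the commanded pose from where the row before left it, along the tool's axes as they then stand; what a row does not reach is not made up. A row lasts 1/10 s, in which the tool goes at most 50 mm and 8.59 degrees, less where a joint would pass 70% of its speed; a pose out of reach is approached as far as the arm can. A call is refused whole if a number of a shift passes 5 or a number of a turn 8.59, either way. A call with a gripper value outside its range is refused whole. The fingers move at their own pace and stop on an object; FORCE is the grip in N (left out, the last holds). Time passes only in rows, so rows that do not move let the fingers close, or fill a call up. It gives the time, the measured TCP pose, the force, the opening and the grip force at its end, in the units of the state.
- r.get_obs(): the state, without advancing time (a new reading comes with each control period).
- r.get_image(name): name is "side" or "top"; returns a dict with "pixels" (480x640x3 uint8, blue, green, red), "intrinsics" (3x3 intrinsics, pixels), "position" and "attitude" of the camera in the world. Camera axes: x right, y down, z forward; pixel columns grow to the right and rows downward; lengths in m; the calibration is good to about 2 mm. A picture is of the moment at which its call begins. There is no depth.
- r.close_job(): hands the job in; it is judged then, once.
The state is a dict: "t": time; "joints": joint angles; "dq": joint speeds; "joint_efforts": joint torques, N m; "ee_pos": TCP position; "ee_rot": TCP orientation; "contact_force": force on the tool from outside, world axes, zero at the start; "wrist_torque": the same for the moment, N m; "gripper_width": finger opening in m; "gripper_force": force on a finger pad.
Only numpy, scipy, OpenCV 4.12 (cv2) and the standard library are available. Lean on these libraries where they do the work, as an engineer would, in place of code of your own. Each camera call takes 0.05 s, during which the arm holds its last target. There are 200 camera calls.

TASK

Put the glue tube away in the wider of the two tilt-out bins: tip that bin forward as far as it goes, put the tube inside, let go of it, and then push the bin back until it clicks fully shut. Leave the narrow bin shut and the loose things around where they are.

Things in the scene. Friction and masses are not known exactly. Their poses are not given: they have to be found in the camera images.
- glue_tube: Small tube of instant glue with a silver-white body and a blue cap, lying flat on the worktop; 80 mm long (its own x, cap at +x), 25 mm wide (y), 18 mm high, 20 to 40 g. Origin: centre of its underside. Grasp across the 25 mm, at the middle.
- wide_unit: Fixed grey steel housing of the wide tilt-out bin, 136 mm wide (y), 120 deep (x), 165 high. Origin: centre of its underside, on the worktop; z up; its front, with the white bin's face, looks along its own -x. A roof closes it on top, with a header strip over the bin's face from 147 to 165 mm.
- wide_bin (a joint): Tilt of the wide white bin, rad: 0 shut, 0.9 fully forward on its stop. Pivot along the housing's y, at x -56, z 15 mm from the housing's origin; the top swings forward and down. Stiff: it stays where it is left. A spring catch holds it shut: about 9 N at the pull free it; pushed back, it resists from 0.09 rad (6 N) and from 0.03 rad snaps to 0.
- wide_bin_pull (a point): Grip point on the wide bin's pull, an upright fin in the middle of the face, 12 mm thick (y), 48 mm out from the face, 44 mm tall. Point: mid thickness, 36 mm out, 12 mm below the fin's top; when shut 40 mm in front of (-x) and 122 mm above the pivot (137 mm above the worktop). Moves and tilts with the bin; axes as the housing's when shut.
- wide_bin_in (a point): Centre of the wide bin's inner floor; axes as the housing's when shut, tilting with the bin; the pivot is at x -47, z -3 mm from it. Open on top; inside 94 mm deep (x), 117 wide (y); face 124 mm high, back 76, side rims curved. Fully tipped, the mouth is 93 mm wide from the housing's front to the leaning face's top edge, then 92 mm above the worktop.
- narrow_unit: Fixed grey steel housing of the narrow tilt-out bin, 84 mm wide (y), 120 deep (x), 165 high. Origin: centre of its underside, on the worktop; z up; its front, with the white bin's face, looks along its own -x. A roof closes it on top, with a header strip over the bin's face from 147 to 165 mm.
- narrow_bin (a joint): Tilt of the narrow white bin, rad: 0 shut, 0.9 fully forward on its stop. Pivot along the housing's y, at x -56, z 15 mm from the housing's origin; the top swings forward and down. Stiff: it stays where it is left. A spring catch holds it shut: about 9 N at the pull free it; pushed back, it resists from 0.09 rad (6 N) and from 0.03 rad snaps to 0.
- narrow_bin_pull (a point): Grip point on the narrow bin's pull, an upright fin in the middle of the face, 12 mm thick (y), 48 mm out from the face, 44 mm tall. Point: mid thickness, 36 mm out, 12 mm below the fin's top; when shut 40 mm in front of (-x) and 122 mm above the pivot (137 mm above the worktop). Moves and tilts with the bin; axes as the housing's when shut.
- narrow_bin_in (a point): Centre of the narrow bin's inner floor; axes as the housing's when shut, tilting with the bin; the pivot is at x -47, z -3 mm from it. Open on top; inside 94 mm deep (x), 65 wide (y); face 124 mm high, back 76, side rims curved. Fully tipped, the mouth is 93 mm wide from the housing's front to the leaning face's top edge, then 92 mm above the worktop.
- loupe: Loose bystander, black watchmaker's loupe standing on its wide end, 38 x 38 x 30 mm, lying on the worktop. Origin: centre of its underside.
- pliers_flat: Loose bystander, all-steel flat-nosed pliers, 148 x 51 x 12 mm, lying on the worktop. Origin: centre of its underside.
- engraving_pen: Loose bystander, pen-shaped grey engraving tool with a red end, 126 x 13 x 13 mm, lying on the worktop. Origin: centre of its underside.
- lens: Loose bystander, round clear spectacle lens, 56 x 61 x 5 mm, lying on the worktop. Origin: centre of its underside.
There are look-alikes about, which are no part of the job. Leave any purple look-alike of the glue_tube alone.

How it is judged:
By the outcome, as a careful person would: the job done as asked, in the order asked, and still so for the second after the job is handed in, with the robot touching nothing.
It also fails if it takes over 72 s, if anything falls off the work surface, if the arm or the gripper's body presses on something with over 40 N, if the wrist force passes 120 N, or if a joint passes its speed limit or range.

## Working session

There is one attempt and no reset: what is moved stays moved. The work goes in short steps, Python scripts to look and compute and a shell command to move; the robot and the scene stay as the last step left them, time stands still between calls to the robot, and variables do not carry over. Pictures are saved under pics/ and viewed, at most 10 in all, crops included, and the job is handed in when it is done.

```bash
mkdir -p pics
python3 - <<'E'
from rig import r
import cv2
for n in("top","side"):
    d=r.get_image(n); cv2.imwrite(f"pics/{n}0.png",d["pixels"]); print(n,d["intrinsics"],d["position"],d["attitude"])
print(r.get_obs())
E
```

```text
top [[495.39715041   0.         309.33278688]
 [  0.         495.39715041 234.68272971]
 [  0.           0.           1.        ]] [ 0.02486795 -0.06693679  0.87771537] [-144.80924406   -0.70584533  -60.97721082]
side [[604.79845849   0.         321.01751814]
 [  0.         604.79845849 243.37989308]
 [  0.           0.           1.        ]] [ 0.87584688 -0.65366692  0.75179344] [-125.80804507   -1.05699426   25.70576745]
{'t': 0.1, 'joints': array([-73.52010235,  39.52697305, -11.14553949,  89.7358384 ,
         9.01107341,  51.70926828, -12.32320687]), 'dq': array([-0.02079174, -0.14631599,  0.01353019, -0.12636356, -0.01321026,
       -0.04688011,  0.0293974 ]), 'joint_efforts': array([-2.31161714e-03, -5.28497458e+01, -1.27130281e+00, -1.53834879e+01,
       -5.25860593e-02,  1.97275011e-03,  5.71516227e-05]), 'ee_pos': array([0.15684039, 0.60444445, 0.23801998]), 'ee_rot': array([-1.79909701e+02,  5.16781526e-03,  1.65461124e+02]), 'contact_force': array([-0.11529689,  0.46123696, -0.8894455 ]), 'wrist_torque': array([-0.06112006,  0.0306804 , -0.05542296]), 'gripper_force': 0.0, 'gripper_width': 0.08826946426958315}
```

View pics/top0.png

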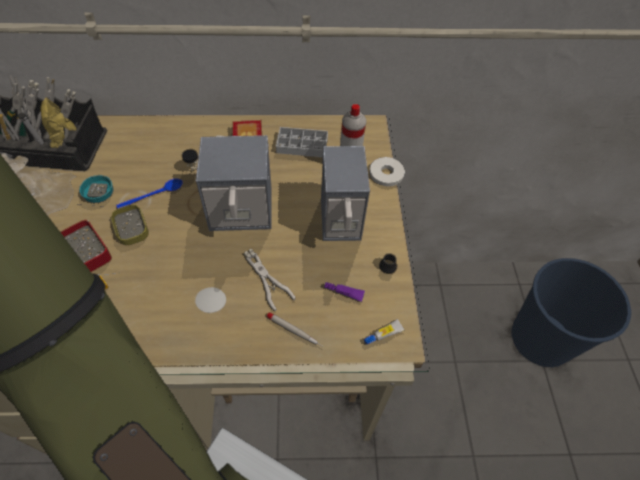

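View pics/side0.png

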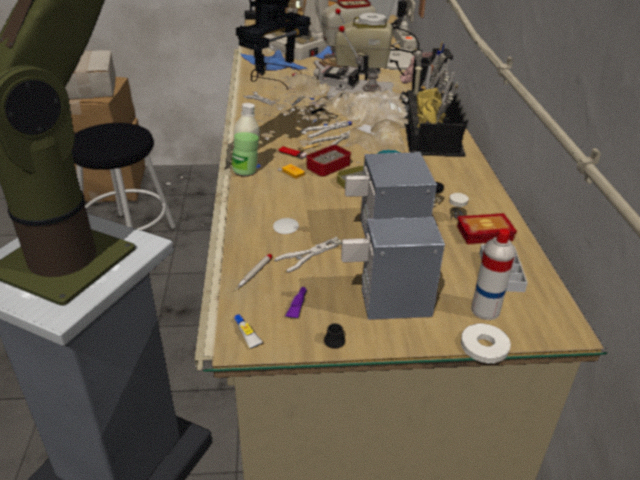

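Candidates for the tube are silver-white with a blue cap at top (383,333) / side (248,332), and purple at top (344,291) / side (297,303). The first fits the description; the purple one is the look-alike. The wide unit is at top (235,185), left of the narrow one (345,190). Next I'll confirm with enlarged crops.

```bash
cat > h.py <<'E'
import numpy as np, cv2
from scipy.spatial.transform import Rotation as Ro
from rig import r
C={"top":([495.397,309.333,234.683],[0.02486795,-0.06693679,0.87771537],[-144.80924406,-0.70584533,-60.97721082]),
"side":([604.798,321.0175,243.38],[0.87584688,-0.65366692,0.75179344],[-125.80804507,-1.05699426,25.70576745])}
def w(n,u,v,z):
    (f,cx,cy),p,a=C[n]; d=Ro.from_euler("xyz",a,degrees=True).apply([(u-cx)/f,(v-cy)/f,1]); p=np.array(p); return p+d*(z-p[2])/d[2]
def px(n,P):
    (f,cx,cy),p,a=C[n]; c=Ro.from_euler("xyz",a,degrees=True).inv().apply(np.array(P)-p); return c[...,:2]/c[...,2:]*f+[cx,cy]
E
python3 - <<'E'
from h import *
t=cv2.imread("pics/top0.png")
a=cv2.resize(t[125:245,185:285],None,fx=4.8,fy=4.8,interpolation=2)
b=cv2.resize(t[310:355,350:415],None,fx=4.8,fy=4.8,interpolation=2)
c=np.zeros((576,800,3),np.uint8);c[:,:480]=a;c[:b.shape[0],480:480+b.shape[1]]=b
s=cv2.imread("pics/side0.png")[310:350,225:270]; s=cv2.resize(s,None,fx=6,fy=6,interpolation=2); c[260:500,490:760]=s
cv2.imwrite("pics/crop0.png",c)
for q in [(200,141),(268,139),(271,228),(209,229),(398,323),(365,341)]: print(q,w("top",*q,0),w("top",*q,.165))
E
```

```text
(200, 141) [0.68691852 0.59965243 0.        ] [0.56246093 0.47434162 0.165     ]
(268, 139) [0.77692563 0.45644093 0.        ] [0.63554777 0.35805217 0.165     ]
(271, 228) [0.54571302 0.30553026 0.        ] [0.44780037 0.23551091 0.165     ]
(209, 229) [0.47688861 0.42154347 0.        ] [0.39191412 0.32971502 0.165     ]
(398, 323) [ 0.47329848 -0.02628131  0.        ] [ 0.3889989  -0.03392405  0.165     ]
(365, 341) [0.40857932 0.01352284 0.        ] [ 0.33644617 -0.00160261  0.165     ]
```

View pics/crop0.png

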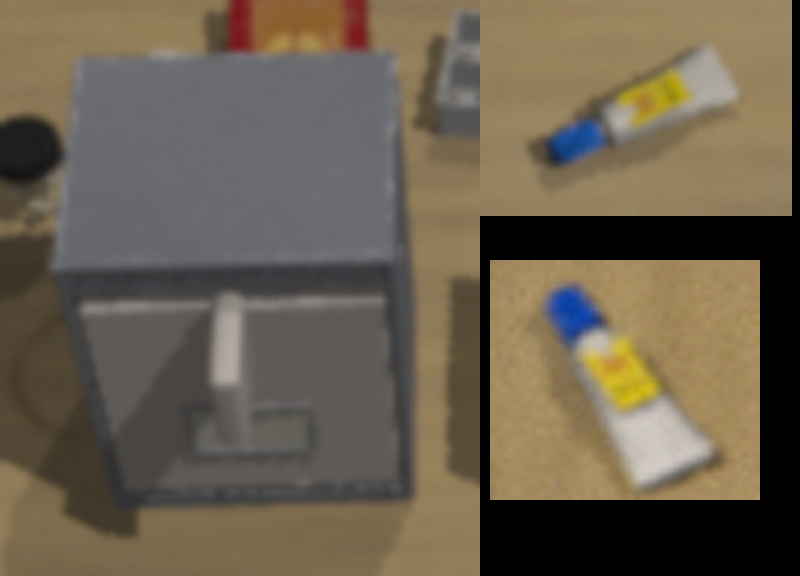

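The crop confirms it: a white body, yellow label and blue cap. The tail is at crop (727,70) and the cap tip at (552,150). The wide housing's roof corners are at (78,60), (393,55), (397,262), (55,268).

```bash
cat > geo.py <<'E'
from h import *
from scipy.optimize import least_squares
def T(p): return lambda q: Ro.from_euler("z",p[2]).apply(np.array(q,float))+[p[0],p[1],0]
M=np.array([[.06,.068,.165],[.06,-.068,.165],[-.06,-.068,.165],[-.06,.068,.165],[-.06,.068,0],[-.06,-.068,0]])
U=np.array([[78,60],[393,55],[397,262],[55,268],[118,505],[410,495]])/4.8+[185,125]
s=least_squares(lambda p:(px("top",T(p)(M))-U).ravel(),[.55,.38,.55])
W=s.x
if __name__=="__main__":
    print("unit",W[:2],np.degrees(W[2]),"res",s.fun.round(1))
    f=T(W); print("pull",f([-.096,0,.137]),"fin base",f([-.06,0,.137]))
    print("side check",px("side",f(M)).round(0))
    a=w("top",350+(727-480)/4.8,310+70/4.8,.004);b=w("top",350+(552-480)/4.8,310+150/4.8,.009)
    print("top tail,cap",a,b,np.linalg.norm(a-b))
    a2=w("side",225+(677-490)/6,310+(465-260)/6,.004);b2=w("side",225+(567-490)/6,310+(292-260)/6,.009)
    print("side tail,cap",a2,b2,np.linalg.norm(a2-b2))
    for A,B in((a,b),(a2,b2)): print((A+B)/2,np.degrees(np.arctan2(*(B-A)[1::-1])))
E
python3 geo.py
```

```text
unit [0.55838415 0.39125881] 31.603054988678874 res [-0.4 -1.   0.8 -1.5 -0.3 -0.5 -0.7  0.  -0.6  1.2  1.3  1.4]
pull [0.47662104 0.3409518  0.137     ] fin base [0.50728221 0.35981693 0.137     ]
side check [[420. 151.]
 [436. 183.]
 [375. 186.]
 [364. 153.]
 [359. 218.]
 [369. 254.]]
top tail,cap [ 0.47146067 -0.03356707  0.004     ] [0.40419551 0.01248532 0.009     ] 0.08167267055157648
side tail,cap [ 0.4677083  -0.03008675  0.004     ] [0.40436238 0.01292588 0.009     ] 0.07673194627442308
[ 0.43782809 -0.01054088  0.0065    ] 145.60291565497764
[ 0.43603534 -0.00858044  0.0065    ] 145.82303225009468
```

```bash
cat >> h.py <<'E'
def d(P,yaw):
    o=r.get_obs(); e=o["ee_rot"]; R=Ro.from_euler("xyz",e,degrees=True)
    y=(e[2]-yaw+180)%360-180
    v=np.array(P)-o["ee_pos"]
    print("t",round(o["t"],1),"now",o["ee_pos"].round(4),"yaw",round(e[2],1),"F",o["contact_force"].round(1),"w",round(o["gripper_width"],4),"gf",round(o["gripper_force"],1))
    print("shift cm, axes now",(R.inv().apply(v)*100).round(2),"| axes after roll",(Ro.from_euler("xyz",[180,0,yaw],degrees=True).inv().apply(v)*100).round(2),"roll",round(y,1))
E
python3 -m pendant '{"fingers":[-1,-1,-1,-1,-1],"linear":[[0,0,0],[0,0,0],[0,0,0],[0,0,0],[0,0,0]],"roll":[-8,-8,-8,-8,-8]}' 40; python3 -c "
from h import *
d([.4766,.341,.200],211.6)"
```

```text
t: 0.6
ee_pos: [0.157, 0.6046, 0.2383]
ee_rot: [-180.0, -0.0, -154.2]
contact_force: [-0.0, -0.1, -0.5]
gripper_width: 0.0878
gripper_force: 0.0
t 0.6 now [0.157  0.6046 0.2383] yaw -154.2 F [-0.  -0.1 -0.5] w 0.0878 gf 0.0
shift cm, axes now [-17.31 -37.64   3.85] | axes after roll [-13.41 -39.2    3.83] roll -5.8
```

```bash
python3 -m pendant '{"fingers":[-1,-1,-1,-1,-1],"linear":[[0,0,0],[-1.4,-4,0],[-1.4,-4,0],[-1.4,-4,0],[-1.4,-4,0]],"roll":[-5.8,0,0,0,0]}' >/dev/null;  python3 -m pendant '{"fingers":[-1,-1,-1,-1,-1],"linear":[[-1.4,-4,0],[-1.4,-4,0],[-1.4,-4,0],[-1.4,-4,0],[-1.4,-4,0]],"roll":[0,0,0,0,0]}' ; python3 -c "
from h import *
d([.4766,.341,.200],211.6)"
```

```text
t: 1.6
ee_pos: [0.4525, 0.3611, 0.2384]
ee_rot: [-180.0, -0.0, -148.7]
contact_force: [-0.4, 0.7, 0.2]
gripper_width: 0.0883
gripper_force: 0.0
t 1.6 now [0.4525 0.3611 0.2384] yaw -148.7 F [-0.4  0.7  0.2] w 0.0883 gf 0.0
shift cm, axes now [-1.02 -2.97  3.84] | axes after roll [-1.   -2.98  3.84] roll -0.3
```

```bash
python3 -m pendant '{"fingers":[-1,-1,-1,-1,-1],"linear":[[-0.5,-1.5,1.9],[-0.5,-1.5,1.9],[0,0,0],[0,0,0],[0,0,0]],"roll":[-0.3,0,0,0,0]}' >/dev/null
python3 - <<'E'
from h import *
d([.4766,.341,.118],211.6)
a=r.get_image("top")["pixels"][110:260,170:330]; b=r.get_image("side")["pixels"][110:260,310:450]
c=np.hstack([a,b]); cv2.imwrite("pics/p1.png",cv2.resize(c,None,fx=2.6,fy=2.6,interpolation=2))
E
```

```text
t 2.1 now [0.4747 0.344  0.2017] yaw -148.3 F [ 0.4 -0.9  0.2] w 0.0883 gf 0.0
shift cm, axes now [ 0.01 -0.37  8.37] | axes after roll [-0.   -0.35  8.37] roll 0.1
```

View pics/p1.png

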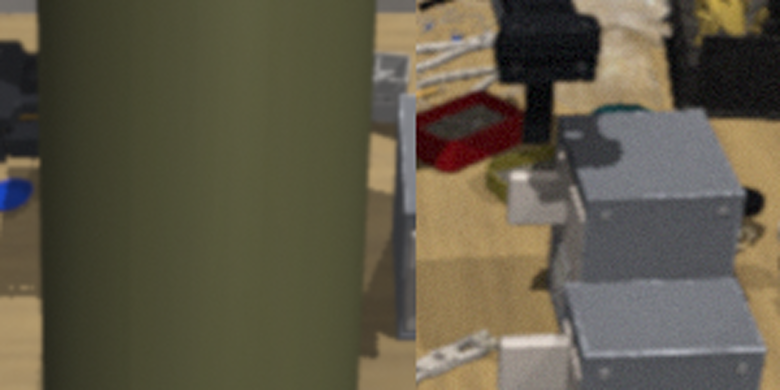

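The top view is blocked by the arm. In the side view the near finger (537,140) hangs above the wide fin (508–570, 170–222), so the lineup looks right. Descending to grip.

```bash
python3 -m pendant '{"fingers":[-1,-1,-1,-1,-1],"linear":[[0,-0.3,2],[0,0,2],[0,0,2],[0,0,2],[0,0,0.3]],"roll":[0,0,0,0,0]}' 40; python3 -m pendant '{"fingers":[1,1,1,1,1],"linear":[[0,0,0],[0,0,0],[0,0,0],[0,0,0],[0,0,0]],"roll":[0,0,0,0,0]}' 40;python3 -c "
from h import *
d([.4766,.341,.118],211.6)"
```

```text
t: 2.7
ee_pos: [0.4758, 0.3396, 0.1164]
ee_rot: [-180.0, -0.2, -148.4]
contact_force: [0.5, 0.4, -0.2]
gripper_width: 0.088
gripper_force: 0.0
t: 3.2
ee_pos: [0.4774, 0.3399, 0.1183]
ee_rot: [180.0, 0.1, -148.4]
contact_force: [0.5, 0.5, 0.5]
gripper_width: 0.0499
gripper_force: 0.0
t 3.2 now [0.4774 0.3399 0.1183] yaw -148.4 F [0.5 0.5 0.5] w 0.0499 gf 0.0
shift cm, axes now [0.01 0.14 0.03] | axes after roll [0.01 0.14 0.03] roll -0.0
```

```bash
python3 -m pendant '{"fingers":[1,1,1,1,1],"linear":[[0,0.1,0],[0,0,0],[0,0,0],[0,0,0],[0,0,0]],"roll":[0,0,0,0,0]}' 40;python3 -m pendant '{"fingers":[1,1,1,1,1],"linear":[[0,0,0],[0,0,0],[0,0,0],[0,0,0],[0,0,0]],"roll":[0,0,0,0,0]}' 40;python3 -c "
import numpy as np
p=None
for t in np.arange(0,.96,.1):
  q=np.array([40*np.cos(t)+122*np.sin(t),-122*np.cos(t)+40*np.sin(t)])/10
  if p is not None: print(round(t,1),(q-p).round(2))
  p=q"
```

```text
t: 3.7
ee_pos: [0.4767, 0.3404, 0.1177]
ee_rot: [-180.0, -0.0, -148.4]
contact_force: [-0.2, 0.1, -0.3]
gripper_width: 0.0119
gripper_force: 40.0
t: 4.2
ee_pos: [0.4767, 0.3405, 0.1177]
ee_rot: [-180.0, -0.0, -148.4]
contact_force: [0.6, -0.2, -1.1]
gripper_width: 0.0115
gripper_force: 40.0
0.1 [1.2  0.46]
0.2 [1.15 0.58]
0.3 [1.08 0.69]
0.4 [1.01 0.79]
0.5 [0.92 0.89]
0.6 [0.83 0.98]
0.7 [0.73 1.06]
0.8 [0.62 1.12]
0.9 [0.5  1.18]
```

Gripped, with the opening at 12 mm. Now pulling along the arc.

```bash
python3 -m pendant '{"fingers":[1,1,1,1,1],"linear":[[0.6,0,0.2],[0.6,0,0.26],[0.6,0,0.28],[0.55,0,0.3],[0,0,0]],"roll":[0,0,0,0,0]}' 40; python3 -m pendant '{"fingers":[1,1,1,1,1],"linear":[[0.54,0,0.34],[0.54,0,0.35],[0.5,0,0.39],[0.5,0,0.4],[0,0,0]],"roll":[0,0,0,0,0]}' 40
```

```text
t: 4.7
ee_pos: [0.4585, 0.3293, 0.1078]
ee_rot: [180.0, 0.3, -148.5]
contact_force: [4.6, -0.1, -0.9]
gripper_width: 0.0118
gripper_force: 40.0
t: 5.2
ee_pos: [0.4401, 0.318, 0.0924]
ee_rot: [180.0, 0.2, -148.5]
contact_force: [4.4, 2.3, -3.0]
gripper_width: 0.0114
gripper_force: 40.0
```

```bash
python3 -m pendant '{"fingers":[1,1,1,1,1],"linear":[[0.46,0,0.44],[0.46,0,0.45],[0.41,0,0.49],[0.41,0,0.49],[0,0,0]],"roll":[0,0,0,0,0]}' 40; python3 -m pendant '{"fingers":[1,1,1,1,1],"linear":[[0.37,0,0.53],[0.36,0,0.53],[0.31,0,0.56],[0.31,0,0.56],[0,0,0]],"roll":[0,0,0,0,0]}' 40;python3 -m pendant '{"fingers":[1,1,1,1,1],"linear":[[0.25,0,0.59],[0.25,0,0.59],[0.1,0,0.3],[0,0,0],[0,0,0]],"roll":[0,0,0,0,0]}' 40
python3 - <<'E'
from h import *
from geo import W,T
f=T(W);o=r.get_obs();q=Ro.from_euler("z",-W[2]).apply(o["ee_pos"]-[W[0],W[1],0]);x,z=-(q[0]+.056),q[2]+.019-.015
print(q,"tilt",np.arctan2(x,z)-np.arctan2(40,122),"rad",np.hypot(x,z))
c=r.get_image("side")["pixels"][110:310,250:450]; cv2.imwrite("pics/p2.png",cv2.resize(c,None,fx=2.6,fy=2.6,interpolation=2))
E
```

```text
t: 5.7
ee_pos: [0.4253, 0.3089, 0.0736]
ee_rot: [180.0, 0.2, -148.5]
contact_force: [6.3, 1.6, -1.5]
gripper_width: 0.0116
gripper_force: 40.0
t: 6.2
ee_pos: [0.4138, 0.3018, 0.0518]
ee_rot: [180.0, 0.2, -148.5]
contact_force: [6.3, 0.9, -0.1]
gripper_width: 0.0118
gripper_force: 40.0
t: 6.7
ee_pos: [0.4092, 0.2989, 0.0397]
ee_rot: [-180.0, 0.3, -148.5]
contact_force: [2.8, -1.2, 27.9]
gripper_width: 0.0117
gripper_force: 40.0
[-0.17545429 -0.00046012  0.0396802 ] tilt 0.9034106691371573 rad 0.12718996554938194
```

View pics/p2.png

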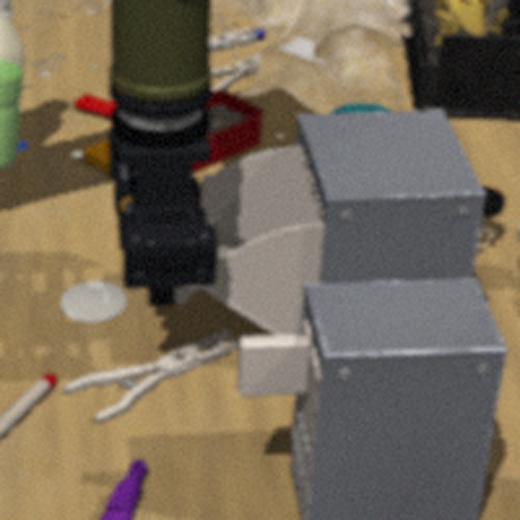

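The bin is on its stop: estimated tilt is 0.90 rad, 28 N reaction, and the side view shows it leaning fully forward at (260,230). Releasing, then on to the tube.

```bash
python3 -m pendant '{"fingers":[1,0,0,0,0],"linear":[[0,0,-0.3],[0,0,0],[0,0,0],[0,0,0],[0,0,0]],"roll":[0,0,0,0,0]}' 40; python3 -m pendant '{"fingers":[0,-1,-1,-1,-1],"linear":[[0,0,0],[0,0,-4],[0,0,-4],[0,0,-4],[0,0,-4]],"roll":[0,0,0,0,0]}' 20; python3 -c "
from h import *
d([.437,-.0095,.05],145.7)"
```

```text
t: 7.25
ee_pos: [0.4061, 0.2975, 0.0396]
ee_rot: [180.0, -0.2, -148.4]
contact_force: [-0.2, 0.5, 0.1]
gripper_width: 0.0414
gripper_force: 0.0
t: 7.75
ee_pos: [0.4069, 0.2976, 0.2016]
ee_rot: [180.0, -0.1, -148.4]
contact_force: [1.0, 0.3, -0.7]
gripper_width: 0.0743
gripper_force: 0.0
t 7.8 now [0.4069 0.2976 0.2016] yaw -148.4 F [ 1.   0.3 -0.7] w 0.0743 gf 0.0
shift cm, axes now [ 13.49 -27.74  15.17] | axes after roll [-19.79 -23.67  15.16] roll 65.9
```

```bash
python3 -m pendant '{"fingers":[-1,-1,-1,-1,-1],"linear":[[0,0,0],[0,0,0],[0,0,0],[0,0,0],[0,0,0]],"roll":[8.2,8.2,8.2,8.2,8.2]}' >/dev/null; python3 -m pendant '{"fingers":[-1,-1,-1,-1,-1],"linear":[[0,0,0],[0,0,0],[0,0,0],[-2.8,-3.4,0],[-2.8,-3.4,0]],"roll":[8.2,8.2,8.5,0,0]}' >/dev/null; python3 -m pendant '{"fingers":[-1,-1,-1,-1,-1],"linear":[[-2.8,-3.4,2],[-2.8,-3.4,2],[-2.8,-3.4,2],[-2.8,-3.4,2],[-2.8,-3.4,0]],"roll":[0,0,0,0,0]}'; python3 -c "
from h import *
d([.437,-.0095,.05],145.7)"
```

```text
t: 9.25
ee_pos: [0.4335, -0.0105, 0.1182]
ee_rot: [-179.9, -0.2, 145.7]
contact_force: [0.3, -0.1, 0.4]
gripper_width: 0.088
gripper_force: 0.0
t 9.2 now [ 0.4335 -0.0105  0.1182] yaw 145.7 F [ 0.3 -0.1  0.4] w 0.088 gf 0.0
shift cm, axes now [-0.26  0.29  6.82] | axes after roll [-0.23  0.28  6.82] roll 0.0
```

```bash
python3 -m pendant '{"fingers":[-1,-1,-1,-1,-1],"linear":[[-0.2,0.3,3],[0,0,3],[0,0,2],[0,0,2],[0,0,1.3]],"roll":[0,0,0,0,0]}' 20;python3 -m pendant '{"fingers":[1,1,1,1,1],"linear":[[0,0,0],[0,0,0],[0,0,0],[0,0,0],[0,0,0]],"roll":[0,0,0,0,0]}' 20;python3 -m pendant '{"fingers":[1,1,1,1,1],"linear":[[0,0,0],[0,0,0],[0,0,0],[0,0,0],[0,0,0]],"roll":[0,0,0,0,0]}' 20; python3 -m pendant '{"fingers":[1,1,1,1,1],"linear":[[0,0,-3],[0,0,-4],[0,0,-4],[0,0,-4],[0,0,-4]],"roll":[0,0,0,0,0]}' 20
```

```text
t: 9.75
ee_pos: [0.4415, -0.0085, 0.0289]
ee_rot: [-179.5, -0.4, 145.7]
contact_force: [0.3, 1.1, 0.2]
gripper_width: 0.0881
gripper_force: 0.0
t: 10.25
ee_pos: [0.442, -0.0086, 0.0302]
ee_rot: [-179.6, -0.3, 145.7]
contact_force: [-0.2, 0.5, -0.3]
gripper_width: 0.0502
gripper_force: 0.0
t: 10.75
ee_pos: [0.4419, -0.0086, 0.0298]
ee_rot: [-179.6, -0.4, 145.7]
contact_force: [0.1, 0.2, -0.3]
gripper_width: 0.0102
gripper_force: 0.0
t: 11.25
ee_pos: [0.4429, -0.0084, 0.2215]
ee_rot: [-179.6, -0.4, 145.7]
contact_force: [0.6, -0.7, -0.3]
gripper_width: 0.0004
gripper_force: 0.0
```

Run:
```python
from h import *
from geo import W,T
d(T(W)([-.108,0,.20]),211.6); 
c=[r.get_image("side")["pixels"][120:370,200:450],r.get_image("top")["pixels"][110:360,190:440]]
cv2.imwrite("pics/p3.png",cv2.resize(np.hstack(c),None,fx=1.6,fy=1.6,interpolation=2))
```

```text
t 11.2 now [ 0.4429 -0.0084  0.2215] yaw 145.7 F [ 0.6 -0.7 -0.3] w 0.0004 gf 0.0
shift cm, axes now [17.4  29.67  2.06] | axes after roll [-19.98  27.99   2.15] roll -65.9
```

View pics/p3.png

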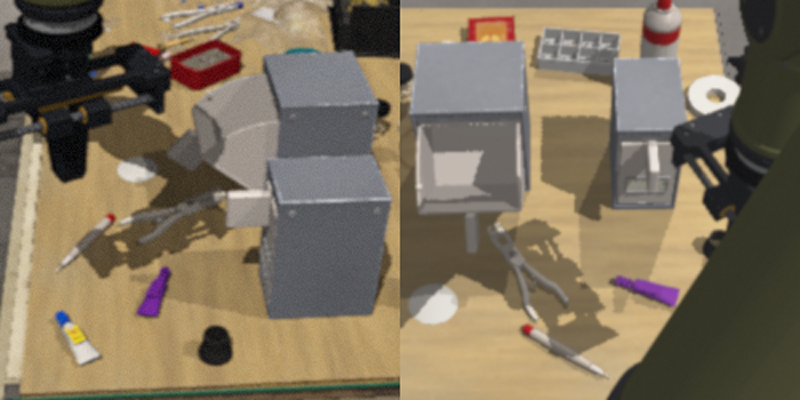

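The tube is undisturbed at side crop (78,338), and the bin is open with the narrow bin shut. The fast descent fell short at z = 0.03, so I'll redo it slower.

```bash
python3 -m pendant '{"fingers":[-1,-1,-1,-1,-1],"linear":[[0.25,0,2.5],[0.25,0,2.5],[0,0,2.5],[0,0,2.5],[0,0,2.5]],"roll":[0,0,0,0,0]}' 20;python3 -m pendant '{"fingers":[-1,-1,-1,-1,-1],"linear":[[0,0,1.5],[0,0,1.5],[0,0,1.2],[0,0,1],[0,0,1]],"roll":[0,0,0,0,0]}' 20; python3 -c "
from h import *
d([.437,-.0095,.003],145.7);print(r.get_obs()['joints'].round(1))"
```

```text
t: 11.85
ee_pos: [0.4375, -0.0059, 0.0934]
ee_rot: [-179.5, -0.4, 145.7]
contact_force: [0.9, 0.3, -0.5]
gripper_width: 0.0386
gripper_force: 0.0
t: 12.35
ee_pos: [0.437, -0.0059, 0.0319]
ee_rot: [-179.5, -0.4, 145.7]
contact_force: [0.1, 0.3, 0.3]
gripper_width: 0.0781
gripper_force: 0.0
t 12.3 now [ 0.437  -0.0059  0.0319] yaw 145.7 F [0.1 0.3 0.3] w 0.0781 gf 0.0
shift cm, axes now [-0.23 -0.27  2.89] | axes after roll [-0.21 -0.3   2.89] roll -0.0
[ -3.3  50.7  -3.2 128.9  66.9   2.8 -16.6]
```

```bash
python3 -m pendant '{"fingers":[-1,-1,-1,-1,-1],"linear":[[-0.1,-0.1,0.4],[-0.1,-0.2,0.4],[0,0,0.4],[0,0,0.4],[0,0,0.4]],"roll":[0,0,0,0,0]}' 20; python3 -c "
from h import *
d([.437,-.0095,.003],145.7);print(r.get_obs()['joints'].round(1))"
```

```text
t: 12.85
ee_pos: [0.4367, -0.0095, 0.0123]
ee_rot: [-179.5, -0.5, 145.7]
contact_force: [0.4, 0.2, -0.9]
gripper_width: 0.0883
gripper_force: 0.0
t 12.8 now [ 0.4367 -0.0095  0.0123] yaw 145.7 F [ 0.4  0.2 -0.9] w 0.0883 gf 0.0
shift cm, axes now [-0.03  0.02  0.93] | axes after roll [-0.02  0.01  0.93] roll -0.0
[  2.3  53.4 -11.5 128.6  95.    9.3 -44.2]
```

Works. I'll finish the descent, grip and lift slowly.

```bash
python3 -m pendant '{"fingers":[-1,-1,1,1,1],"linear":[[0,0,0.4],[0,0,0.4],[0,0,0.1],[0,0,0],[0,0,0]],"roll":[0,0,0,0,0]}' 20; python3 -m pendant '{"fingers":[1,1,1,1,1],"linear":[[0,0,0],[0,0,0],[0,0,0],[0,0,0],[0,0,0]],"roll":[0,0,0,0,0]}' 20;python3 -m pendant '{"fingers":[1,1,1,1,1],"linear":[[0,0,0],[0,0,0],[0,0,-0.5],[0,0,-0.5],[0,0,-1]],"roll":[0,0,0,0,0]}' 20;python3 -m pendant '{"fingers":[1,1,1,1,1],"linear":[[0,0,-2],[0,0,-2],[0,0,-3],[0,0,-3],[0,0,-3]],"roll":[0,0,0,0,0]}' 20;  python3 -c "
from h import *
from geo import W,T
d(T(W)([-.108,0,.20]),211.6); print(r.get_obs()['joints'].round(1))"
```

```text
t: 13.35
ee_pos: [0.4374, -0.0094, 0.004]
ee_rot: [-179.6, -0.4, 145.7]
contact_force: [-1.1, 0.5, 0.6]
gripper_width: 0.066
gripper_force: 0.0
t: 13.85
ee_pos: [0.4375, -0.0094, 0.004]
ee_rot: [-179.6, -0.4, 145.7]
contact_force: [-0.7, 0.4, -0.3]
gripper_width: 0.0268
gripper_force: 0.0
t: 14.35
ee_pos: [0.4375, -0.0094, 0.0241]
ee_rot: [-179.6, -0.4, 145.6]
contact_force: [0.3, 0.3, -0.2]
gripper_width: 0.0187
gripper_force: 19.8
t: 14.85
ee_pos: [0.4392, -0.0095, 0.1476]
ee_rot: [-179.6, -0.2, 145.6]
contact_force: [0.8, -0.4, -1.5]
gripper_width: 0.0185
gripper_force: 19.8
t 14.8 now [ 0.4392 -0.0095  0.1476] yaw 145.6 F [ 0.8 -0.4 -1.5] w 0.0185 gf 19.8
shift cm, axes now [17.19 29.91 -5.39] | axes after roll [-20.35  27.88  -5.24] roll -66.0
[ 16.9  39.3 -34.7 124.8  46.4  30.    1.9]
```

```bash
python3 -m pendant '{"fingers":[1,1,1,1,1],"linear":[[0,0,-2.5],[0,0,-2.5],[0,0,-2.5],[0,0,0],[0,0,0]],"roll":[0,0,0,-8,-8]}' 20 >/dev/null; python3 -m pendant '{"fingers":[1,1,1,1,1],"linear":[[0,0,0],[0,0,0],[0,0,0],[0,0,0],[0,0,0]],"roll":[-8,-8,-8,-8,-8]}' 20 >/dev/null;python3 -m pendant '{"fingers":[1,1,1,1,1],"linear":[[0,0,0],[0,0,0],[-2.5,3.5,0],[-2.5,3.5,0],[-2.5,3.5,0]],"roll":[-8,-2,0,0,0]}' 20;   python3 -c "
from h import *
from geo import W,T
d(T(W)([-.108,0,.20]),211.6)"
```

```text
t: 16.35
ee_pos: [0.4487, 0.1206, 0.2205]
ee_rot: [-180.0, -0.4, -148.6]
contact_force: [2.1, 0.5, 0.0]
gripper_width: 0.0183
gripper_force: 19.8
t 16.4 now [0.4487 0.1206 0.2205] yaw -148.6 F [2.1 0.5 0. ] w 0.0183 gf 19.8
shift cm, axes now [-12.69  17.35   1.94] | axes after roll [-12.72  17.31   2.05] roll -0.2
```

```bash
python3 -m pendant '{"fingers":[1,1,1,1,1],"linear":[[-2.5,3.5,0],[-2.5,3.5,0],[-2.5,3.5,0],[-2.5,3.5,0],[-2.5,3.3,0]],"roll":[-0.2,0,0,0,0]}' 20;   python3 - <<'E'
from h import *
from geo import W,T
d(T(W)([-.110,0,.090]),211.6)
c=[r.get_image("side")["pixels"][80:330,200:450],r.get_image("top")["pixels"][110:360,190:440]]
cv2.imwrite("pics/p4.png",cv2.resize(np.hstack(c),None,fx=1.6,fy=1.6,interpolation=2))
E
```

```text
t: 16.85
ee_pos: [0.4634, 0.3343, 0.2195]
ee_rot: [-179.9, -0.4, -148.2]
contact_force: [1.6, -0.5, -0.1]
gripper_width: 0.0185
gripper_force: 19.8
t 16.9 now [0.4634 0.3343 0.2195] yaw -148.2 F [ 1.6 -0.5 -0.1] w 0.0185 gf 19.8
shift cm, axes now [-0.17 -0.12 12.95] | axes after roll [-0.08 -0.13 12.95] roll 0.2
```

View pics/p4.png

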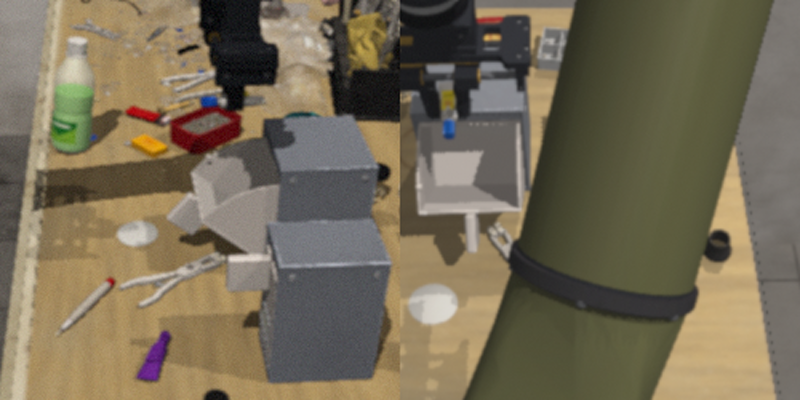

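Tube held, with its cap at top-view crop (448,128), above the open mouth. Lowering and releasing.

```bash
python3 -m pendant '{"fingers":[1,1,1,1,1],"linear":[[-0.1,-0.1,3],[-0.1,0,3],[0,0,3],[0,0,2],[0,0,1.2]],"roll":[0,0,0,0,0]}' 20;python3 -m pendant '{"fingers":[1,1,0,0,0],"linear":[[0,0,0],[0,0,0],[0,0,0],[0,0,0],[0,0,0]],"roll":[0,0,0,0,0]}' 20;python3 -m pendant '{"fingers":[0,0,0,0,0],"linear":[[0,0,0],[0,0,0],[0,0,0],[0,0,-3],[0,0,-3]],"roll":[0,0,0,0,0]}' 20;python3 -m pendant '{"fingers":[0,0,0,0,0],"linear":[[0,0,-3],[0,0,-3],[0,0,0],[2,-1,0],[2,-2,0]],"roll":[0,0,0,0,0]}' 20
python3 -m pendant '{"fingers":[0,0,0,0,0],"linear":[[4,0,0],[4,0,0],[4,0,0],[0,0,0],[0,0,0]],"roll":[0,0,0,0,0]}' 20;    python3 - <<'E'
from h import *
from geo import W,T
d(T(W)([-.1765,0,.0405]),211.6)
c=[r.get_image("side")["pixels"][80:330,200:450],r.get_image("top")["pixels"][110:360,190:440]]
cv2.imwrite("pics/p5.png",cv2.resize(np.hstack(c),None,fx=1.6,fy=1.6,interpolation=2))
E
```

```text
t: 17.45
ee_pos: [0.4649, 0.3302, 0.0957]
ee_rot: [-179.9, -0.6, -148.2]
contact_force: [-0.1, -0.1, -0.5]
gripper_width: 0.0186
gripper_force: 19.8
t: 17.95
ee_pos: [0.4658, 0.3324, 0.0983]
ee_rot: [-180.0, -0.3, -148.2]
contact_force: [0.4, 0.2, 0.6]
gripper_width: 0.0404
gripper_force: 0.0
t: 18.45
ee_pos: [0.4652, 0.3319, 0.1575]
ee_rot: [-180.0, -0.6, -148.1]
contact_force: [0.5, -0.4, 0.6]
gripper_width: 0.044
gripper_force: 0.0
t: 18.95
ee_pos: [0.4467, 0.2868, 0.2174]
ee_rot: [180.0, -0.4, -148.0]
contact_force: [-0.0, -1.3, -0.3]
gripper_width: 0.0438
gripper_force: 0.0
t: 19.45
ee_pos: [0.3459, 0.2222, 0.2185]
ee_rot: [-179.9, -0.4, -148.1]
contact_force: [0.8, -0.2, 0.8]
gripper_width: 0.044
gripper_force: 0.0
t 19.4 now [0.3459 0.2222 0.2185] yaw -148.1 F [ 0.8 -0.2  0.8] w 0.044 gf 0.0
shift cm, axes now [-9.45  3.24 17.72] | axes after roll [-9.3   3.26 17.8 ] roll 0.3
```

View pics/p5.png

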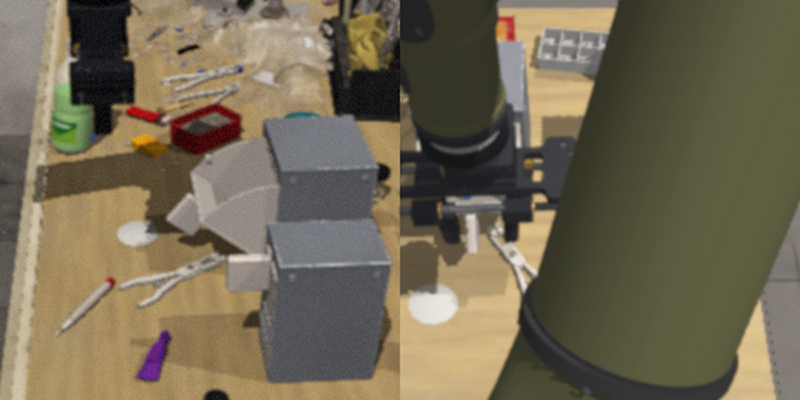

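The tube isn't visible anywhere outside the bin, but the arm blocks the top view. I'll sidestep once to look inside.

```bash
python3 -m pendant '{"fingers":[0,0,0,0,0],"linear":[[0,-4,0],[0,-4,0],[0,-4,0],[0,-4,0],[0,-4,0]],"roll":[0,0,0,0,0]}' 20;    python3 - <<'E'
from h import *
from geo import W,T
d(T(W)([-.1765,0,.10]),211.6)
c=r.get_image("top")["pixels"][110:360,170:440]
cv2.imwrite("pics/p6.png",cv2.resize(c,None,fx=2.4,fy=2.4,interpolation=2))
E
```

```text
t: 20.05
ee_pos: [0.4538, 0.0517, 0.2186]
ee_rot: [180.0, -0.3, -148.2]
contact_force: [0.3, 0.7, 0.0]
gripper_width: 0.0443
gripper_force: 0.0
t 20.1 now [0.4538 0.0517 0.2186] yaw -148.2 F [0.3 0.7 0. ] w 0.0443 gf 0.0
shift cm, axes now [-9.19 23.4  11.81] | axes after roll [-9.05 23.43 11.86] roll 0.2
```

View pics/p6.png

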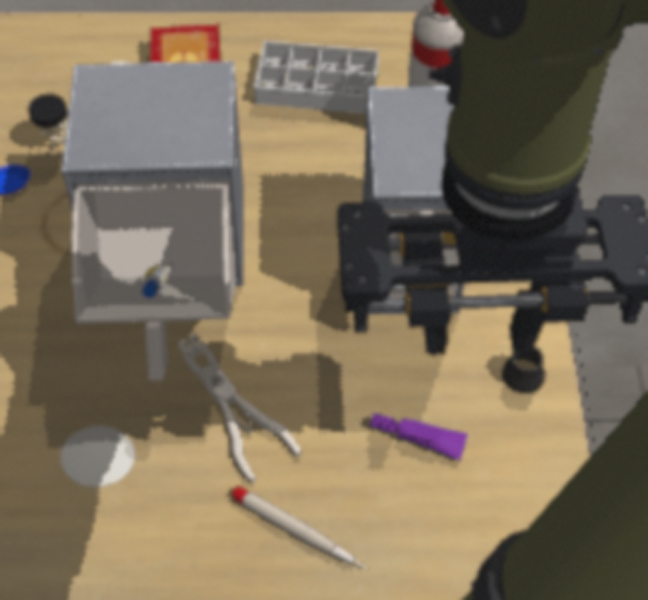

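The tube is inside the bin (blue cap at (150,287)) and the bystanders are in place. Regripping the fin to push the bin shut.

```bash
python3 -m pendant '{"fingers":[0,0,0,0,0],"linear":[[0,4,0],[0,4,0],[0,4,0],[0,4,0],[0,3.4,0]],"roll":[0.2,0,0,0,0]}' 40 >/dev/null; python3 -m pendant '{"fingers":[0,0,0,0,0],"linear":[[-4,2,0],[-5,2,0],[0,0,0],[0,0,0],[0,0,0]],"roll":[0,0,0,0,0]}' 40; python3 -c "
from h import *
from geo import W,T
d(T(W)([-.1765,0,.0405]),211.6)"
```

```text
t: 21.1
ee_pos: [0.4026, 0.2953, 0.2175]
ee_rot: [-179.9, -0.5, -148.4]
contact_force: [0.4, -0.3, -0.0]
gripper_width: 0.0441
gripper_force: 0.0
t 21.1 now [0.4026 0.2953 0.2175] yaw -148.4 F [ 0.4 -0.3 -0. ] w 0.0441 gf 0.0
shift cm, axes now [-0.8   0.03 17.69] | axes after roll [-6.50e-01  1.00e-02  1.77e+01] roll 0.0
```

```bash
python3 -m pendant '{"fingers":[0,0,0,0,0],"linear":[[-0.6,0,3],[0,0,3],[0,0,3],[0,0,3],[0,0,2]],"roll":[0,0,0,0,0]}' 40 >/dev/null; python3 -m pendant '{"fingers":[0,0,0,1,1],"linear":[[0,0,2],[0,0,1],[0,0,0.5],[0,0,0],[0,0,0]],"roll":[0,0,0,0,0]}' 40;python3 -m pendant '{"fingers":[1,1,1,1,1],"linear":[[0,0,0],[0,0,0],[0,0,0],[0,0,0],[0,0,0]],"roll":[0,0,0,0,0]}' 40; python3 -c "
from h import *
from geo import W,T
d(T(W)([-.1765,0,.0405]),211.6)"
```

```text
t: 22.1
ee_pos: [0.4074, 0.2987, 0.0437]
ee_rot: [-180.0, -0.4, -148.4]
contact_force: [0.0, -0.1, 0.2]
gripper_width: 0.0303
gripper_force: 0.0
t: 22.6
ee_pos: [0.4077, 0.298, 0.0435]
ee_rot: [-179.9, -0.4, -148.4]
contact_force: [0.7, -2.4, 5.3]
gripper_width: 0.0116
gripper_force: 40.0
t 22.6 now [0.4077 0.298  0.0435] yaw -148.4 F [ 0.7 -2.4  5.3] w 0.0116 gf 40.0
shift cm, axes now [-0.07  0.04  0.3 ] | axes after roll [-0.07  0.04  0.3 ] roll 0.0
```

```bash
python3 -m pendant '{"fingers":[1,1,1,1,1],"linear":[[-0.25,0,-0.6],[-0.28,0,-0.58],[-0.32,0,-0.57],[-0.34,0,-0.55],[-0.37,0,-0.53]],"roll":[0,0,0,0,0]}' 40; python3 -m pendant '{"fingers":[1,1,1,1,1],"linear":[[-0.38,0,-0.52],[-0.42,0,-0.49],[-0.44,0,-0.47],[-0.47,0,-0.45],[-0.49,0,-0.43]],"roll":[0,0,0,0,0]}' 40;python3 -m pendant '{"fingers":[1,1,1,1,1],"linear":[[-0.51,0,-0.4],[-0.52,0,-0.39],[-0.55,0,-0.34],[-0.56,0,-0.32],[0,0,0]],"roll":[0,0,0,0,0]}' 40;  python3 -c "
from h import *
from geo import W,T
d(T(W)([-.0937,0,.1199]),211.6)"
```

```text
t: 23.1
ee_pos: [0.4194, 0.3052, 0.0712]
ee_rot: [-179.9, -0.6, -148.3]
contact_force: [-2.4, -4.0, -2.7]
gripper_width: 0.0116
gripper_force: 40.0
t: 23.6
ee_pos: [0.4372, 0.3162, 0.0948]
ee_rot: [-179.8, -0.8, -148.3]
contact_force: [-5.5, -7.8, 1.4]
gripper_width: 0.0114
gripper_force: 40.0
t: 24.1
ee_pos: [0.4562, 0.3279, 0.1102]
ee_rot: [-179.8, -0.7, -148.3]
contact_force: [-5.8, -9.7, 9.7]
gripper_width: 0.0119
gripper_force: 40.0
t 24.1 now [0.4562 0.3279 0.1102] yaw -148.3 F [-5.8 -9.7  9.7] w 0.0119 gf 40.0
shift cm, axes now [-2.64  0.04 -1.  ] | axes after roll [-2.65  0.04 -0.97] roll 0.1
```

```bash
python3 -m pendant '{"fingers":[1,1,1,1,1],"linear":[[-0.58,0,-0.29],[-0.58,0,-0.28],[-0.6,0,-0.25],[-0.6,0,-0.2],[0,0,0]],"roll":[0,0,0,0,0]}' 40;python3 -m pendant '{"fingers":[1,1,1,1,1],"linear":[[-0.3,0,-0.05],[-0.3,0,0],[0,0,0],[0,0,0],[0,0,0]],"roll":[0,0,0,0,0]}' 40;  python3 -c "
from h import *
from geo import W,T
d(T(W)([-.0937,0,.1199]),211.6)"
```

```text
t: 24.6
ee_pos: [0.4774, 0.341, 0.1205]
ee_rot: [-179.8, -0.5, -148.3]
contact_force: [-1.9, -7.3, 9.3]
gripper_width: 0.0117
gripper_force: 40.0
t: 25.1
ee_pos: [0.4783, 0.3415, 0.1208]
ee_rot: [-179.7, -1.0, -148.3]
contact_force: [-12.7, -14.9, 17.1]
gripper_width: 0.0118
gripper_force: 40.0
t 25.1 now [0.4783 0.3415 0.1208] yaw -148.3 F [-12.7 -14.9  17.1] w 0.0118 gf 40.0
shift cm, axes now [-0.06  0.04  0.09] | axes after roll [-0.06  0.04  0.09] roll 0.1
```

It hits a hard stop at the shut position. Relaxing the push, releasing and retreating.

```bash
python3 -m pendant '{"fingers":[1,0,0,0,0],"linear":[[0.4,0,0.2],[0,0,0],[0,0,0],[0,0,0],[0,0,0]],"roll":[0,0,0,0,0]}' 40;python3 -m pendant '{"fingers":[0,0,0,0,0],"linear":[[0,0,0],[0,0,-2],[0,0,-3],[0,0,-3],[0,0,-3]],"roll":[0,0,0,0,0]}' 40; python3 -m pendant '{"fingers":[0,0,0,0,0],"linear":[[4,-4,0],[3,-4,0],[3,-4,0],[0,-4,0],[0,-4,0]],"roll":[0,0,0,0,0]}' 40; python3 -m pendant '{"fingers":[0,0,0,0,0],"linear":[[0,-4,0],[0,-4,0],[0,0,0],[0,0,0],[0,0,0]],"roll":[0,0,0,0,0]}' 40
python3 - <<'E'
from h import *
c=[r.get_image("side")["pixels"][80:330,200:450],r.get_image("top")["pixels"][110:360,170:420]]
cv2.imwrite("pics/p7.png",cv2.resize(np.hstack(c),None,fx=1.6,fy=1.6,interpolation=2))
E
```

```text
t: 25.6
ee_pos: [0.4798, 0.344, 0.1176]
ee_rot: [180.0, -0.4, -148.3]
contact_force: [0.5, 0.2, -0.8]
gripper_width: 0.0416
gripper_force: 0.0
t: 26.1
ee_pos: [0.48, 0.3438, 0.2284]
ee_rot: [-180.0, -0.4, -148.3]
contact_force: [0.7, -0.1, -1.2]
gripper_width: 0.0438
gripper_force: 0.0
t: 26.6
ee_pos: [0.5016, 0.1255, 0.2285]
ee_rot: [-179.9, -0.4, -148.3]
contact_force: [0.9, 0.5, 0.1]
gripper_width: 0.0438
gripper_force: 0.0
t: 27.1
ee_pos: [0.5429, 0.0607, 0.2285]
ee_rot: [180.0, -0.4, -148.2]
contact_force: [0.1, 0.6, -0.2]
gripper_width: 0.044
gripper_force: 0.0
```

View pics/p7.png

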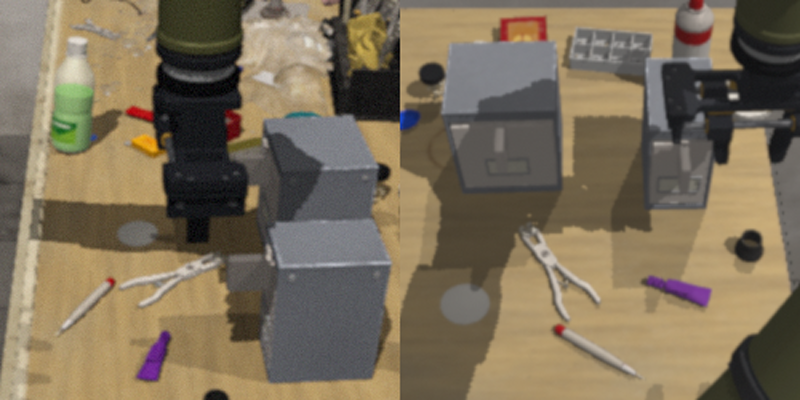

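The wide bin is flush, with its fin tip at about px (232,204) as at the start. The narrow bin is shut, the bystanders are unmoved and the robot is clear of everything.

```bash
python3 -c "
from rig import r
print(r.close_job())"
```

```text
the job is handed in; nothing more can be done
None
```

The glue tube is in the wide bin and that bin is pushed back to its hard stop and looks fully shut; the narrow bin and the loose things were left alone, and the job was handed in at about 27 s.

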